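# Tighten the castor bolt of a recycling bin base

## Task

Tighten the castor bolt in the open pocket of the grey bin base: take the square-gripped hex key from its wooden stand, feel gently for the recessed hex socket with it and slip it fully home, then turn the bolt clockwise, in as many grips as it takes, until it comes up against its stop. Go gently: never bear on bolt or base with more than about 35 N while feeling for the socket, nor load the key in the bolt beyond about 50 N while turning. Let go and leave the key standing fully home in the tightened bolt, with everything else left where it is.

Things in the scene. Friction and masses are not known exactly. Their poses are not given: they have to be found in the camera images.
- base: Grey plastic wheeled base of a recycling bin on four castors, held fast. Deck 270 (its x) by 200 mm (its y), top 91 mm above the table. Origin on the table under the deck's centre, z up. Over three castors the deck has a low black domed plug; at the fourth (x -85, y -50 mm) is the open bolt pocket. Two ribs 10 mm high stand near the y edges.
- pocket (a point): Centre of the mouth of the open round bolt pocket, on the deck's top; 58 mm in diameter. In it sits the castor bolt, a dark steel hexagonal head about 41 mm across flats with a hexagonal socket in its middle. Around the head the pocket's floor lies 15 mm below the deck's top. The bolt only turns; it does not shift, rise or sink.
- head_level (a point): Point of the base on the pocket's axis, level with the flat top of the bolt head: 12 mm below the deck's top, 79 mm above the table. It is NOT the socket: the bolt has play, and the socket's centre lies up to 4 mm off this axis along each of the base's x and y axes, with its flats at any angle; neither is measured.
- floor_level (a point): Point of the base on the pocket's axis, level with the flat floor of the hex socket: 20 mm below the head's top, 59 mm above the table. The socket is 20.5 mm across flats and straight-sided. With the key fully home its tip rests on this floor.
- bolt (a joint): Angle of the castor bolt (rad), growing clockwise seen from above (tightening). It starts between 0.1 and 0.6; fully tight is a hard stop at 2.9. It turns at about 0.06 N m and stays where it is left. Against the stop, turning the key 0.1 rad further loads it by tens of newtons. The value does not tell how the flats stand.
- key: Steel hex key with a black square grip, 110 mm long, 0.2 kg (varies by a third), standing upright in the stand. Origin at the centre of its lower tip, z up along the key. The tip is a round nose, 13 mm diameter at its flat end, widening to 18.4 mm over 6 mm: it drops 6 mm into the socket at any angle when within about 1 mm of its centre, less deep when farther off (up to about 3.5 mm).
- shank (a point): On the key's axis 6 mm above its tip, where the nose ends and the hexagonal shank begins: 19 mm across flats, two flats facing the key's +-x, up to 60 mm above the tip. It enters the socket only when centred to about 0.8 mm and with its flats in line within about 7 degrees. Once in, it has about 9 degrees of turning play each way.
- grip (a point): Middle of the key's square grip, 85 mm above its tip: 30 by 30 mm, 50 mm high (60 to 110 mm above the tip), faces square to the key's x and y. With the key fully home, the grip's underside is 28 mm above the deck.
- stand: Wooden block 80 x 80 x 60 mm, fixed to the table, with an upright 25 mm square hole 45 mm deep in the middle of its top, in which the key stands (tip 15 mm above the table, grip from 75 to 125 mm). Origin under its centre, axes along its sides.
- can: Plain closed aluminium drinks can, 66 mm diameter, 115 mm high; bystander, to be left alone. Origin at the centre of its underside.
- jar: Closed glass jar, 70 mm diameter, 90 mm high; bystander, to be left alone. Origin at the centre of its underside.
- carton: Small cardboard carton, 90 x 60 x 50 mm; bystander, to be left alone. Origin at the centre of its underside.
- castor: Spare castor standing on its steel mounting plate, wheel up, about 45 x 40 x 60 mm; bystander, to be left alone. Origin at the centre of its underside.
- spanner: Steel spanner lying flat; bystander, to be left alone. Origin at the middle of its underside.
- mug: White mug, 80 mm diameter, 90 mm high; bystander, to be left alone. Origin at the centre of its underside.

How it is judged:
By the outcome, as a careful person would: the job done as asked, in the order asked, and still so for the second after the job is handed in, with the robot touching nothing.
It also fails if it takes over 72 s, if anything falls off the work surface, if the arm or the gripper's body presses on something with over 40 N, if the wrist force passes 120 N, or if a joint passes its speed limit or range.

## Robot

A 6-joint arm with a two-finger parallel gripper is mounted at the origin on the work surface. World frame = base frame: x ahead of the robot, y to its left, z up, the work surface at z = 0. Lengths are in m, angles in degrees, forces in N, time in s.
With the tool pointing down it reaches from about 0.25 to 0.725 m from the base axis. Payload 9.7 kg.
Tool frame: the origin (TCP) lies midway between the tips of the shut fingers; the grasp point (between the pads) lies bot.hold_point_z behind it (bot.hold_point_z is the distance from the TCP to the grasp point, in m); z points along the fingers, y is the line along which they close (so a half turn about z gives the same grasp; the last joint's range is limited). The gripper opens to 85 mm and grips with 20 to 120 N. Pads are 22 mm wide; open, the fingers measure 114 mm over their backs; the gripper's body (76 mm by 85 mm) begins 54 mm behind the grasp point. The pads swing forward as they close: fully open they stand 13 mm farther back than shut.
Start: joints at [-65.26, 4.979, 10.078, 95.1, 0, 90], TCP at [0.23, -0.5, 0.231] pointing down, gripper open.
Joint ranges: [-179.16, 179.16], [-48.56, 103.87], [-65.8, 70.77], [-126.05, 130.52], [-82.76, 87.17], [-180, 180]. Speed limits (degrees/s): [127.2, 127.2, 147.25, 180, 180, 180].

## Interface

Orientations are given as [roll, pitch, yaw] about the fixed x, y, z axes, in that order (R = Rz(yaw) Ry(pitch) Rx(roll)).
In Python, from workcell import bot, camera, camera_model, ticket gives the robot as it stands.
- The arm moves only by the tool send_rows, never from a script. Its argument "targets" is text: rows parted by semicolons, each of 5 numbers parted by spaces: the shift along the tool's x, y, z in mm, then the turn about the tool's z in degrees, then the closure in counts, from 0 (fully open) to 255 (shut). A call has 1 to 20 rows; each row is the pose to reach, as a shift and turn from the pose commanded when the call began, along the tool's axes at that moment; what a row does not reach only later rows make up. A row lasts 1/8 s, in which the tool goes at most 62.5 mm and 10.7 degrees, less where a joint would pass 70% of its speed; a pose out of reach is approached as far as the arm can. A call with a gripper value outside its range is refused whole. The fingers move at their own pace and stop on an object; "newtons" is the grip in N (left out, the last holds). Time passes only in rows, so rows that repeat a pose let the fingers close. It gives the time, the measured TCP pose, the force, the opening and the grip force at its end, in the units of the state.
- bot.get_obs(): the state, without advancing time (a new reading comes with each control period).
- camera(name): name is "scene" or "top"; returns the picture (480x640x3 uint8, blue, green, red); there is no depth.
- camera_model(name): a dict with "K" (3x3 intrinsics, pixels), "pose" (4x4, takes a point from camera to world coordinates). Camera axes: x right, y down, z forward; pixel columns grow to the right and rows downward; lengths in m; the calibration is good to about 2 mm. A picture is of the moment at which its call begins. camera_model takes no time and is no camera call.
- ticket.job_done(): hands the job in; it is judged then, once.
The state is a dict: "time": time; "q": joint angles; "qd": joint speeds; "joint_efforts": joint torques, N m; "ee_pos": TCP position; "tcp_rot": TCP orientation; "wrist_force": force on the tool from outside, world axes, zero at the start; "torque": the same for the moment, N m; "opening": finger opening in m; "grasp_force": force on a finger pad.
Only numpy, scipy, OpenCV 4.12 (cv2) and the standard library are available. Lean on these libraries where they do the work, as an engineer would, in place of code of your own. Each camera call takes 0.05 s, during which the arm holds its last target. There are 200 camera calls.

## Working session

There is one attempt and no reset: what is moved stays moved. The work goes in short steps, Python scripts to look and compute and a tool call to move; the robot and the scene stay as the last step left them, time stands still between calls to the robot, and variables do not carry over. Pictures are saved under pics/ and viewed, at most 10 in all, crops included, and the job is handed in when it is done.

Besides the shell and the picture viewer there is one more tool, called after ">>>" as name(argument=value, ...) on one line, values as JSON. send_rows: Moves the arm, as the interface text tells. Its arguments: {"type":"object","properties":{"targets":{"type":"string"},"newtons":{"type":"number"}},"required":["targets"]}

```bash
mkdir -p pics; python3 - <<'E'
from workcell import bot,camera,camera_model
import cv2,numpy as np
np.set_printoptions(precision=4,suppress=True)
for n in("scene","top"):
    cv2.imwrite(f"pics/{n}0.png",camera(n)); m=camera_model(n); print(n,m["K"],m["pose"])
print(bot.get_obs(),bot.hold_point_z)
E
```

```text
scene [[534.4376   0.     318.2869]
 [  0.     534.4376 238.4226]
 [  0.       0.       1.    ]] [[-0.6465  0.6593 -0.3838  1.0091]
 [ 0.7629  0.5613 -0.321   0.4312]
 [ 0.0038 -0.5003 -0.8658  1.1872]
 [ 0.      0.      0.      1.    ]]
top [[458.2269   0.     327.322 ]
 [  0.     458.2269 238.4109]
 [  0.       0.       1.    ]] [[ 0.0064 -0.9959  0.0904  0.4026]
 [-1.     -0.0062  0.0024 -0.0048]
 [-0.0018 -0.0905 -0.9959  1.1923]
 [ 0.      0.      0.      1.    ]]
{'time': 0.1, 'q': array([-65.2599,   5.0083,  10.039 ,  95.098 ,  -0.0016,  90.0016]), 'qd': array([ 0.0148, -0.1153,  0.0448,  0.0322, -0.0387,  0.1286]), 'joint_efforts': array([  0.0012, -52.1561,  46.5653,   0.0161,   0.0001,  -0.    ]), 'ee_pos': array([ 0.2301, -0.4993,  0.2307]), 'tcp_rot': array([-179.9327,    0.0016,   24.7385]), 'wrist_force': array([-0.3071,  0.1123,  0.5066]), 'torque': array([ 0.0059,  0.0734, -0.0395]), 'grasp_force': 0.0, 'opening': 0.08539177339759982} 0.0187
```

View pics/scene0.png

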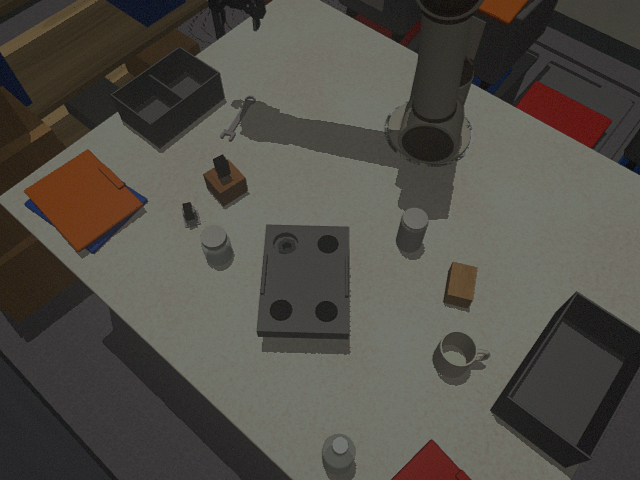

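View pics/top0.png

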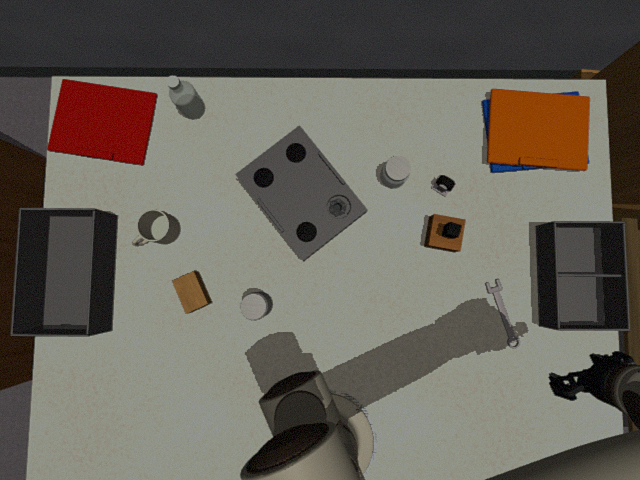

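The pictures show the deck in top view with corners near (299,126), (367,211), (304,261) and (236,175). The pocket is near (339,206), the stand near (445,232) and the key top near (452,229). In scene view the pocket is near (286,243) and the key near (222,165). Next I'll measure them.

```bash
cat > h.py <<'E'
import cv2,numpy as np
from workcell import bot,camera,camera_model
np.set_printoptions(precision=4,suppress=True)
def ray(n,uv):
    m=camera_model(n); d=m["pose"][:3,:3]@np.linalg.solve(m["K"],[uv[0],uv[1],1.]); return m["pose"][:3,3],d
def onz(n,uv,z):
    o,d=ray(n,uv); return (o+d*(z-o[2])/d[2])[:2]
def proj(n,p):
    m=camera_model(n); c=m["K"]@(m["pose"][:3,:3].T@(np.asarray(p)-m["pose"][:3,3])); return c[:2]/c[2]
E
python3 - <<'E'
from h import *
t=cv2.imread("pics/top0.png"); s=cv2.imread("pics/scene0.png")
def blobs(im,mask,roi,amin):
    x0,y0,x1,y1=roi; m=np.zeros_like(mask); m[y0:y1,x0:x1]=mask[y0:y1,x0:x1]
    c,_=cv2.findContours(m,cv2.RETR_EXTERNAL,cv2.CHAIN_APPROX_NONE)
    return [k for k in c if cv2.contourArea(k)>amin]
for n,im,rd,rs in(("top",t,(225,115,375,270),(420,205,475,260)),("scene",s,(250,215,360,345),(195,145,255,210))):
    g=im.max(2); dark=(g<45).astype(np.uint8)*255
    print(n)
    for c in blobs(im,dark,rd,60):
        M=cv2.moments(c); uv=(M["m10"]/M["m00"],M["m01"]/M["m00"]); print("dark",np.array(uv),M["m00"],onz(n,uv,.092))
    for c in blobs(im,dark,rs,40):
        r=cv2.minAreaRect(c); print("key",r,cv2.approxPolyDP(c,2,True)[:,0].tolist())
    hsv=cv2.cvtColor(im,cv2.COLOR_BGR2HSV); br=((hsv[...,1]>90)).astype(np.uint8)*255
    for c in blobs(im,br,rs,40): print("stand",cv2.minAreaRect(c),cv2.approxPolyDP(c,2,True)[:,0].tolist())
    grey=((hsv[...,1]<40)&(g<130)).astype(np.uint8)*255
    for c in blobs(im,grey,rd,3000): print("deck",cv2.approxPolyDP(c,4,True)[:,0].tolist(),[onz(n,p[0],.091).round(3).tolist() for p in cv2.approxPolyDP(c,4,True)])
A=cv2.resize(t[160:260,300:480],None,fx=4.4,fy=4.4,interpolation=cv2.INTER_CUBIC); cv2.imwrite("pics/ct.png",cv2.convertScaleAbs(A,alpha=1.8))
B=cv2.resize(s[140:270,190:360],None,fx=4.5,fy=4.5,interpolation=cv2.INTER_CUBIC); cv2.imwrite("pics/cs.png",cv2.convertScaleAbs(B,alpha=1.8))
E
```

```text
top
dark [306.1128 231.5087] 288.0 [0.5189 0.0491]
dark [263.2409 177.1389] 276.0 [0.6518 0.1552]
dark [295.4265 152.3499] 281.0 [0.714  0.0774]
key ((450.7648010253906, 229.94119262695312), (16.492422103881836, 15.522278785705566), 14.03624439239502) [[445, 224], [443, 236], [458, 235], [460, 225], [451, 222]]
key ((433.70489501953125, 239.0438995361328), (42.12666702270508, 22.174530029296875), 57.094757080078125) [[429, 217], [425, 246], [454, 251], [427, 244], [432, 218]]
stand ((444.5159912109375, 232.41200256347656), (36.939849853515625, 33.541019439697266), 10.30484676361084) [[429, 217], [424, 245], [460, 250], [464, 219], [437, 214]]
deck [[299, 125], [235, 174], [304, 261], [367, 209]] [[0.783, 0.07], [0.659, 0.225], [0.448, 0.054], [0.575, -0.098]]
scene
dark [303.0411 334.797 ] 353.0 [0.7268 0.1546]
dark [325.8486 311.0123] 338.0 [0.6532 0.1568]
dark [280.5807 309.7367] 335.5 [0.7153 0.0791]
dark [327.5168 243.64  ] 262.5 [0.5204 0.0509]
key ((221.54310607910156, 166.26727294921875), (21.140338897705078, 13.393258094787598), 66.80140686035156) [[222, 155], [213, 159], [221, 178], [229, 173], [227, 162]]
stand ((223.65853881835938, 176.0731658935547), (29.048322677612305, 30.610057830810547), 51.34019088745117) [[228, 160], [231, 177], [223, 184], [214, 168], [203, 174], [220, 193], [244, 178]]
deck [[250, 215], [250, 344], [359, 344], [359, 215]] [[0.581, -0.144], [0.815, 0.082], [0.665, 0.258], [0.409, 0.058]]
```

View pics/ct.png

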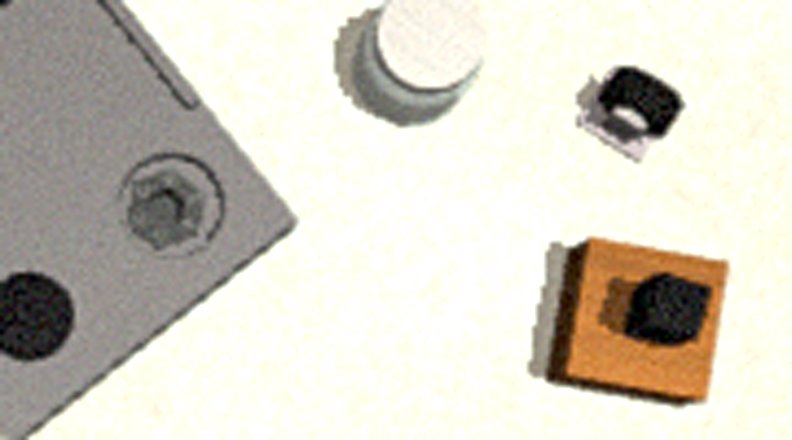

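View pics/cs.png

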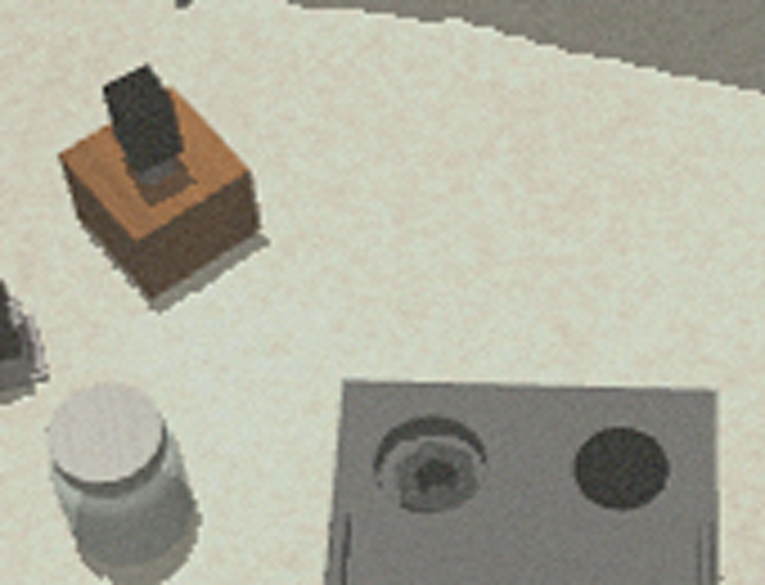

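The crops show the pocket rim centred near top px (339,207) and the grip top face around (454,229). The socket is dark, in the middle of the bolt head. The plugs are 170 and 100 mm apart, as they should be. That puts the pocket at about (0.582, -0.028) with base yaw about 38.6°. Next is the key.

```bash
python3 - <<'E'
from h import *
ct=lambda p:np.array(p)/4.4+[300,160]-.4
cs=lambda p:np.array(p)/4.5+[190,140]-.4
print("rim",onz("top",ct((172,205)),.091),"scene rim",onz("scene",cs((431,466)),.091))
print("stand top (top)",[onz("top",ct(p),.06) for p in((590,237),(728,262),(706,402),(567,381))])
print("stand top (scene)",[onz("scene",cs(p),.06) for p in((60,156),(137,240),(250,170),(173,88))])
t=cv2.imread("pics/top0.png"); s=cv2.imread("pics/scene0.png")
print("grip scene corners z.125",[onz("scene",cs(p),.125) for p in((105,88),(150,66),(176,92))])
print("grip scene bottom z.075",[onz("scene",cs(p),.075) for p in((130,158),(135,168),(183,150))])
print("top corners z.125",[onz("top",ct(p),.125) for p in((712,288),(695,340),(655,275),(640,335))])
print(t[218:242,438:464].max(2))
E
```

```text
rim [ 0.5814 -0.0293] scene rim [ 0.5833 -0.0259]
stand top (top) [array([ 0.5695, -0.2668]), array([ 0.5557, -0.3446]), array([ 0.4763, -0.3306]), array([ 0.4876, -0.2527])]
stand top (scene) [array([ 0.5572, -0.3416]), array([ 0.5699, -0.2651]), array([ 0.4928, -0.2506]), array([ 0.4792, -0.3272])]
grip scene corners z.125 [array([ 0.5344, -0.3123]), array([ 0.5071, -0.3043]), array([ 0.5107, -0.2802])]
grip scene bottom z.075 [array([ 0.5382, -0.2998]), array([ 0.5413, -0.2925]), array([ 0.5144, -0.2807])]
top corners z.125 [array([ 0.5329, -0.3163]), array([ 0.505 , -0.3067]), array([ 0.5397, -0.2861]), array([ 0.5075, -0.2776])]
[[102 101 106 109 110 110 107 109 108 101 103 108 103 101 105 102 103 103
  103 108 117 118 133 138 145 149]
 [ 98 103 100  99 102 103 106 102 109 109 115 112 101 109 105 108 102 103
   98 104 102 102 103 105 101 111]
 [102 100 102  97 100  98 100 102 102 105 102 108 109 110 111 111 112 110
  108 106 102 106 101  97 100  99]
 [103 106 105 103 101 102 106  99 104 102 100  99 100  99 102 106 105 108
  106 109 109 113 116 106 109 106]
 [116 108 104 102 110 
[... 1458 characters left out ...]
10  24  16
   36  13  44 100 113 110 115 138]
 [109 107 116  99  62  41  26  17   3   6   4   8   0  13   0  14  14   0
    8  23  63 112 115 110 119 138]
 [111 112 114 112 111 101  74  62  57  46  25  18   0   7  15   8  12  26
   57  66  83 118 119 116 121 144]
 [119 114 113 111 112 113 117 115 110  73  67  63  57  52  48  54  67  86
  121 121 113 122 120 117 120 150]
 [114 112 111 117 116 116 113 120 112 110 111 111 115 115 112 116 110 117
  109 116 119 115 111 116 134 153]
 [111 117 117 111 113 111 117 111 111 118 115 121 115 116 117 114 113 106
  111 108 108 113 106 110 131 150]
 [122 121 113 114 115 108 112 110 111 111 118 114 113 117 116 110 113 111
  115 111 110 103 105 110 131 147]]
```

The key axis is at about (0.522, -0.297), upright, with grip yaw about -12° (mod 90). I'll approach with joint 6 wound far to the negative side, so that the whole bolt turn can be done in one grip.

>>> send_rows(targets="23.3 -4.1 0 -10 0;46.6 -8.2 0 -20 0;70 -12.4 0 -30 0;93.3 -16.5 0 -40 0;116.6 -20.6 0 -50 0;140 -24.8 0 -60 0;163.3 -29 0 -70 0;186.6 -33 0 -80 0;210 -37 0 -90 0;233.3 -41.3 0 -100 0;256.6 -45.4 0 -110 0;280 -49.6 0 -120 0;303.3 -53.7 0 -130 0;326.6 -57.8 0 -140 0;350 -62 0 -150 0")

```text
time: 1.98
ee_pos: [0.5226, -0.2962, 0.2308]
tcp_rot: [180.0, -0.0, 175.1]
wrist_force: [0.9, 0.3, 0.3]
opening: 0.0854
grasp_force: 0.0
```

>>> send_rows(targets="0 0 0 10 0;0 0 0 0 0")

```text
time: 2.22
ee_pos: [0.5223, -0.2963, 0.2306]
tcp_rot: [180.0, -0.1, 174.6]
wrist_force: [1.0, 0.0, 0.5]
opening: 0.0856
grasp_force: 0.0
```

>>> send_rows(targets="0 0 0 -10.5 0;0 0 0 -21 0;0 0 0 -31.5 0;0 0 0 -42 0;0 0 0 -52.5 0;0 0 10 -63 0;0 0 30 -73.5 0;0 0 55 -83 0;0 0 80 -83 0;0 0 105 -83 0;0 0 130 -83 0;0 0 145 -83 0;0 0 151 -83 0;0 0 151 -83 0;0 0 151 -83 0")

```text
time: 4.1
ee_pos: [0.5225, -0.297, 0.0813]
tcp_rot: [-179.9, -0.0, -102.3]
wrist_force: [-0.3, 0.6, -0.6]
opening: 0.0854
grasp_force: 0.0
```

```bash
python3 - <<'E'
from h import *
o=bot.get_obs(); print(o["q"],o["ee_pos"],o["tcp_rot"])
a=camera("scene");b=camera("top")
A=cv2.resize(a[100:230,150:300],None,fx=3,fy=3,interpolation=cv2.INTER_CUBIC)
B=cv2.resize(b[165:295,380:510],None,fx=3,fy=3,interpolation=cv2.INTER_CUBIC)
cv2.imwrite("pics/g1.png",cv2.convertScaleAbs(np.hstack([A[:390],B[:390,:340]]),alpha=1.8))
E
```

```text
[ -29.6119   11.5301    0.8116   79.199    -0.0022 -107.3506] [ 0.5225 -0.297   0.0813] [-179.9219   -0.0267 -102.2613]
```

View pics/g1.png

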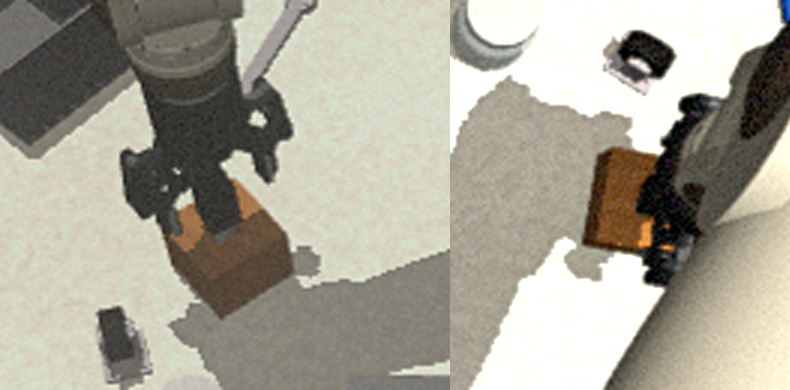

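The fingers straddle the grip at about crop px (225,190), and nothing is touching. Now I'll close and see.

>>> send_rows(targets="0 0 0 0 150;0 0 0 0 200;0 0 0 0 255;0 0 0 0 255;0 0 0 0 255;0 0 0 0 255;0 0 0 0 255;0 0 0 0 255", newtons=60)

```text
time: 5.2
ee_pos: [0.5223, -0.2968, 0.0806]
tcp_rot: [-180.0, -0.0, -102.3]
wrist_force: [1.3, -0.1, 3.1]
opening: 0.0299
grasp_force: 58.4
```

>>> send_rows(targets="0 0 -3 0 255;0 0 -8 0 255;0 0 -14 0 255;0 0 -20 0 255;0 0 -28 0 255;0 0 -36 0 255;0 0 -44 0 255;0 0 -54 0 255;0 0 -68 0 255;0 0 -85 0 255;0 0 -105 0 255;0 0 -125 0 255;0 0 -130 0 255;0 0 -130 0 255")

```text
time: 6.95
ee_pos: [0.5222, -0.2968, 0.2105]
tcp_rot: [-180.0, -0.0, -102.3]
wrist_force: [-0.2, 0.7, -2.8]
opening: 0.0301
grasp_force: 58.1
```

```bash
python3 - <<'E'
from h import *
o=bot.get_obs(); print(o["q"],o["ee_pos"],o["tcp_rot"],o["wrist_force"],o["torque"],o["opening"],o["grasp_force"])
th=np.radians(o["tcp_rot"][2]); tx=np.array([np.cos(th),np.sin(th)]); ty=np.array([np.sin(th),-np.cos(th)])
d=(np.array([.582,-.028])-o["ee_pos"][:2])*1000; print(d@tx,d@ty)
E
```

```text
[ -29.6132   11.6675   15.2406   93.5485    0.002  -107.3542] [ 0.5222 -0.2968  0.2105] [-179.9759   -0.0054 -102.2589] [-0.1988  0.731  -2.8452] [ 0.0207 -0.0189  0.0299] 0.030113171612453554 58.136834716424346
-275.3757988354377 -1.331686769668302
```

>>> send_rows(targets="-10 0 0 0 255;-30 0 0 0 255;-55 0 0 0 255;-80 0 0 0 255;-105 -1 0 0 255;-130 -1 0 0 255;-155 -1 0 0 255;-180 -1 0 0 255;-205 -1 0 0 255;-230 -1 0 0 255;-250 -1 0 0 255;-265 -1 0 0 255;-272 -1.3 10 0 255;-275.4 -1.3 20 0 255;-275.4 -1.3 30 0 255;-275.4 -1.3 38 0 255;-275.4 -1.3 38 0 255;-275.4 -1.3 38 0 255")

```text
time: 9.2
ee_pos: [0.5819, -0.0281, 0.1726]
tcp_rot: [-180.0, 0.0, -102.3]
wrist_force: [-0.0, -0.1, -1.4]
opening: 0.0297
grasp_force: 58.0
```

```bash
python3 - <<'E'
from h import *
o=bot.get_obs(); print(o["ee_pos"],o["tcp_rot"],o["wrist_force"],o["q"][5])
ct=lambda p:np.array(p)/4.4+[300,160]-.4
cs=lambda p:np.array(p)/4.5+[190,140]-.4
print("head top",onz("top",ct((165,208)),.079),"socket",onz("top",ct((172,207)),.079),"scene head",onz("scene",cs((435,476)),.079),"sock",onz("scene",cs((435,474)),.079))
a=camera("scene");b=camera("top");cv2.imwrite("pics/s2.png",a);cv2.imwrite("pics/t2.png",b)
t0=cv2.imread("pics/top0.png");s0=cv2.imread("pics/scene0.png")
f=lambda im,x,y:cv2.convertScaleAbs(cv2.resize(im[y:y+46,x:x+60],(396,300),interpolation=cv2.INTER_CUBIC),alpha=2.2)
g=lambda im,x,y:cv2.convertScaleAbs(cv2.resize(im[y:y+92,x:x+120],(396,300),interpolation=cv2.INTER_CUBIC),alpha=2.2)
cv2.imwrite("pics/c2.png",np.vstack([np.hstack([f(s0,256,220),f(t0,310,184)]),np.hstack([g(a,226,180),g(b,280,160)])]))
E
```

```text
[ 0.5819 -0.0281  0.1726] [-179.9754    0.0024 -102.2816] [-0.0205 -0.0699 -1.3612] -80.48638004139158
head top [ 0.5816 -0.0256] socket [ 0.5822 -0.0295] scene head [ 0.5817 -0.0252] sock [ 0.5808 -0.026 ]
```

View pics/c2.png

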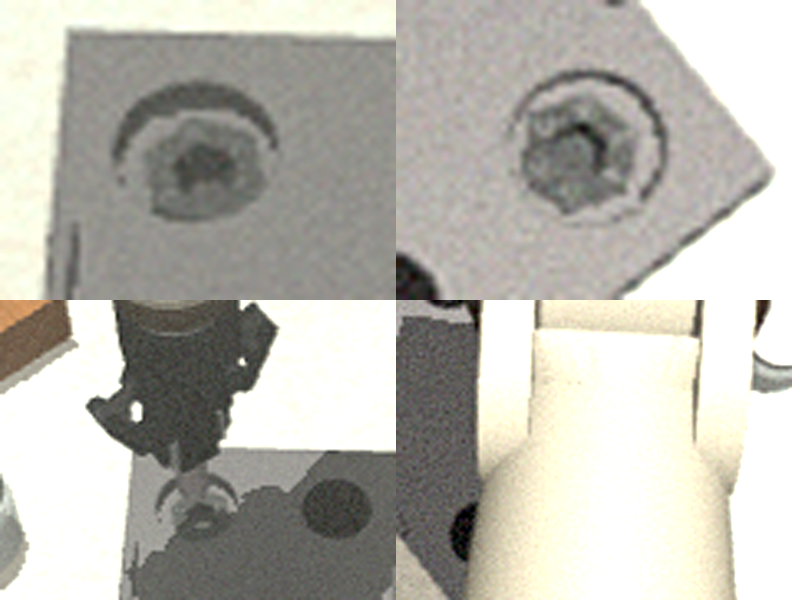

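The upper crops show the bolt head centred near scene px (287,245) and top px (337.5,207). Both views give (0.582, -0.0255) at z = 0.079, so the bolt sits about 2.5 mm off the pocket axis. In the lower-left crop the key tip hangs over the pocket. I'll shift across and feel downward.

>>> send_rows(targets="-1 0.3 4 0 255;-2.5 0.7 10 0 255;-2.5 0.7 16 0 255;-2.5 0.7 21 0 255;-2.5 0.7 24 0 255;-2.5 0.7 26 0 255;-2.5 0.7 27 0 255;-2.5 0.7 27.5 0 255;-2.5 0.7 28 0 255;-2.5 0.7 28.5 0 255;-2.5 0.7 29 0 255;-2.5 0.7 29 0 255")

```text
time: 10.8
ee_pos: [0.5817, -0.0253, 0.1433]
tcp_rot: [180.0, -0.0, -102.3]
wrist_force: [-1.0, 1.0, -2.6]
opening: 0.0299
grasp_force: 58.0
```

>>> send_rows(targets="0 0 0.5 0 255;0 0 1 0 255;0 0 1 0 255")

```text
time: 11.18
ee_pos: [0.5817, -0.0253, 0.1422]
tcp_rot: [180.0, -0.0, -102.3]
wrist_force: [0.6, -0.1, -2.4]
opening: 0.0297
grasp_force: 58.0
```

>>> send_rows(targets="0 0 0.5 0 255;0 0 1 0 255;0 0 1 0 255")

```text
time: 11.55
ee_pos: [0.5817, -0.0253, 0.1412]
tcp_rot: [180.0, 0.0, -102.3]
wrist_force: [0.3, -0.3, -1.9]
opening: 0.0299
grasp_force: 58.0
```

>>> send_rows(targets="0 0 0.5 0 255;0 0 1 0 255;0 0 1 0 255")

```text
time: 11.92
ee_pos: [0.5817, -0.0253, 0.1402]
tcp_rot: [180.0, 0.0, -102.3]
wrist_force: [0.8, 0.1, -1.3]
opening: 0.0299
grasp_force: 58.0
```

Already about 4 mm into the socket with no contact, so I'm well centred. On down.

>>> send_rows(targets="0 0 0.5 0 255;0 0 1 0 255;0 0 1 0 255")

```text
time: 12.3
ee_pos: [0.5817, -0.0253, 0.1392]
tcp_rot: [180.0, -0.0, -102.3]
wrist_force: [0.6, -0.1, -1.9]
opening: 0.0299
grasp_force: 58.0
```

>>> send_rows(targets="0 0 0.5 0 255;0 0 1 0 255;0 0 1 0 255")

```text
time: 12.68
ee_pos: [0.5817, -0.0253, 0.1385]
tcp_rot: [-180.0, 0.0, -102.3]
wrist_force: [-0.3, -0.2, -0.6]
opening: 0.0297
grasp_force: 58.2
```

>>> send_rows(targets="0 0 0.5 0 255;0 0 0.5 0 255")

```text
time: 12.92
ee_pos: [0.5818, -0.0253, 0.1383]
tcp_rot: [-180.0, 0.0, -102.3]
wrist_force: [-1.6, 1.2, 4.3]
opening: 0.0305
grasp_force: 58.4
```

The nose is seated 6 mm deep, with contact at z of about 0.1385. Now I'll turn gently under light pressure to find the flats.

>>> send_rows(targets="0 0 0.4 0 255;0 0 0.4 4 255;0 0 0.4 8 255;0 0 0.4 8 255")

```text
time: 13.42
ee_pos: [0.5822, -0.025, 0.1381]
tcp_rot: [-179.9, 0.1, -110.2]
wrist_force: [0.3, 1.6, 4.6]
opening: 0.0301
grasp_force: 58.6
```

>>> send_rows(targets="0 0 0 4 255;0 0 0 8 255;0 0 0 8 255")

```text
time: 13.8
ee_pos: [0.5823, -0.0249, 0.1379]
tcp_rot: [-179.9, 0.1, -118.2]
wrist_force: [1.7, 3.3, 5.1]
opening: 0.0302
grasp_force: 59.1
```

>>> send_rows(targets="0 0 0 4 255;0 0 0 8 255;0 0 0 8 255")

```text
time: 14.18
ee_pos: [0.5816, -0.025, 0.137]
tcp_rot: [180.0, 0.0, -126.1]
wrist_force: [0.9, 3.6, 0.2]
opening: 0.0299
grasp_force: 58.6
```

It dropped, so the flats are in line near yaw -126. Going down.

>>> send_rows(targets="0 0 0.7 0 255;0 0 1.4 0 255;0 0 2 0 255;0 0 2 0 255")

```text
time: 14.68
ee_pos: [0.5816, -0.0252, 0.1352]
tcp_rot: [180.0, -0.0, -126.2]
wrist_force: [0.7, 3.2, -1.8]
opening: 0.0296
grasp_force: 58.0
```

>>> send_rows(targets="0 0 0.7 0 255;0 0 1.4 0 255;0 0 2 0 255;0 0 2 0 255")

```text
time: 15.18
ee_pos: [0.5817, -0.0253, 0.1333]
tcp_rot: [180.0, 0.0, -126.3]
wrist_force: [1.2, 4.3, 0.3]
opening: 0.0298
grasp_force: 58.2
```

>>> send_rows(targets="-0.2 0.1 0.7 0 255;-0.2 0.1 1.5 0 255;-0.2 0.1 2.3 0 255;-0.2 0.1 3 0 255;-0.2 0.1 3 0 255")

```text
time: 15.8
ee_pos: [0.5817, -0.0251, 0.1302]
tcp_rot: [180.0, -0.0, -126.3]
wrist_force: [1.1, 2.7, -1.0]
opening: 0.0297
grasp_force: 57.8
```

>>> send_rows(targets="0 0 0.7 0 255;0 0 1.5 0 255;0 0 2.3 0 255;0 0 3 0 255;0 0 3 0 255")

```text
time: 16.42
ee_pos: [0.5817, -0.0251, 0.1273]
tcp_rot: [180.0, -0.0, -126.3]
wrist_force: [0.3, 3.1, -0.4]
opening: 0.0298
grasp_force: 57.9
```

>>> send_rows(targets="0 0 0.7 0 255;0 0 1.4 0 255;0 0 2 0 255;0 0 2 0 255")

```text
time: 16.92
ee_pos: [0.5817, -0.0251, 0.1253]
tcp_rot: [180.0, -0.0, -126.3]
wrist_force: [1.8, 2.9, -0.6]
opening: 0.0299
grasp_force: 57.9
```

>>> send_rows(targets="0 0 0.4 0 255;0 0 0.8 0 255;0 0 0.8 0 255")

```text
time: 17.3
ee_pos: [0.5818, -0.0251, 0.1247]
tcp_rot: [-180.0, 0.0, -126.3]
wrist_force: [-0.1, 3.7, 0.8]
opening: 0.0298
grasp_force: 58.2
```

>>> send_rows(targets="0 0 0.4 0 255;0 0 0.8 0 255;0 0 0.8 0 255")

```text
time: 17.68
ee_pos: [0.5818, -0.025, 0.1246]
tcp_rot: [-180.0, 0.0, -126.3]
wrist_force: [-1.0, 2.8, 5.9]
opening: 0.0295
grasp_force: 58.4
```

```bash
python3 - <<'E'
from h import *
o=bot.get_obs(); print(o["ee_pos"],o["tcp_rot"],o["wrist_force"],o["torque"],o["q"])
E
```

```text
[ 0.5818 -0.025   0.1246] [-179.9635    0.0295 -126.261 ] [-0.9752  2.784   5.9153] [0.8211 0.466  0.0012] [ -2.4664   8.5411   2.1847  83.5969   0.0042 -56.2054]
```

The tip is on the socket floor at exactly the expected level: TCP 0.1246, 20 mm deep. Next I'll turn clockwise, watching lateral force and torque.

>>> send_rows(targets="0 0 0 5 255;0 0 0 10 255;0 0 0 15 255;0 0 0 20 255;0 0 0 25 255;0 0 0 30 255;0 0 0 30 255")

```text
time: 18.55
ee_pos: [0.582, -0.0249, 0.1246]
tcp_rot: [-180.0, 0.1, -156.3]
wrist_force: [-0.3, 4.4, 6.4]
opening: 0.0296
grasp_force: 58.1
```

```bash
cat > st.py <<'E'
from h import *
o=bot.get_obs(); th=np.radians(o["tcp_rot"][2]); tx=np.array([np.cos(th),np.sin(th)]); ty=np.array([np.sin(th),-np.cos(th)])
f=o["wrist_force"]; print(o["time"],o["ee_pos"],o["tcp_rot"],f,o["torque"],"q6",o["q"][5],"f tool xy",f[:2]@tx,f[:2]@ty,o["opening"])
E
python3 st.py
```

```text
18.55 [ 0.582  -0.0249  0.1246] [-179.9956    0.0703 -156.3216] [-0.3086  4.4062  6.4167] [ 1.0975  0.2116 -0.006 ] q6 -26.13785559070663 f tool xy -1.4869468696182229 4.159159982499853 0.02959944182577113
```

>>> send_rows(targets="0 0.3 0 5 255;0 0.3 0 10 255;0 0.3 0 15 255;0 0.3 0 20 255;0 0.3 0 25 255;0 0.3 0 30 255;0 0.3 0 35 255;0 0.3 0 40 255;0 0.3 0 40 255")

```text
time: 19.68
ee_pos: [0.5822, -0.0247, 0.1246]
tcp_rot: [180.0, 0.1, 163.8]
wrist_force: [2.8, 3.9, 5.6]
opening: 0.0298
grasp_force: 58.0
```

```bash
python3 st.py
```

```text
19.675 [ 0.5822 -0.0247  0.1246] [179.9572   0.0981 163.766 ] [2.8091 3.9084 5.6499] [ 1.0234 -0.3678 -0.0264] q6 13.795556630157535 f tool xy -1.6044962920234551 4.537925224835611 0.02982407992845278
```

>>> send_rows(targets="0 0.3 0 5 255;0 0.3 0 10 255;0 0.3 0 15 255;0 0.3 0 20 255;0 0.3 0 25 255;0 0.3 0 30 255;0 0.3 0 35 255;0 0.3 0 40 255;0 0.3 0 40 255")

```text
time: 20.8
ee_pos: [0.5825, -0.0248, 0.1246]
tcp_rot: [179.9, 0.1, 123.8]
wrist_force: [3.0, 2.3, 6.0]
opening: 0.0298
grasp_force: 58.0
```

```bash
python3 st.py
```

```text
20.8 [ 0.5825 -0.0248  0.1246] [179.9056   0.0958 123.8137] [3.0176 2.2562 6.0035] [ 0.5282 -0.742  -0.0173] q6 53.76148044310521 f tool xy 0.1953099466604431 3.762706529339436 0.029797992147337946
```

>>> send_rows(targets="0 0.2 0 4 255;0 0.2 0 8 255;0 0.2 0 12 255;0 0.2 0 16 255;0 0.2 0 16 255")

```text
time: 21.42
ee_pos: [0.5826, -0.0249, 0.1246]
tcp_rot: [179.9, 0.1, 107.8]
wrist_force: [2.5, 1.0, 5.2]
opening: 0.0301
grasp_force: 57.9
```

```bash
python3 st.py
```

```text
21.425 [ 0.5826 -0.0249  0.1246] [179.9016   0.0896 107.8282] [2.465  0.9626 5.24  ] [ 0.3414 -0.6287  0.0811] q6 69.75215575487907 f tool xy 0.1616686580406984 2.6413886750081925 0.03005062834888994
```

>>> send_rows(targets="0 0 0 2 255;0 0 0 4 255;0 0 0 4 255")

```text
time: 21.8
ee_pos: [0.5826, -0.0249, 0.1246]
tcp_rot: [179.9, 0.1, 103.9]
wrist_force: [2.8, 1.2, 5.0]
opening: 0.0297
grasp_force: 57.7
```

```bash
python3 st.py
```

```text
21.8 [ 0.5826 -0.0249  0.1246] [179.8948   0.0876 103.8547] [2.7835 1.1971 5.0215] [ 0.2548 -0.6421  0.0503] q6 73.72267202744696 f tool xy 0.4957532811099251 2.9891532431806604 0.029703760662199062
```

>>> send_rows(targets="0 0 0 1.5 255;0 0 0 3 255;0 0 0 3 255")

```text
time: 22.18
ee_pos: [0.5827, -0.0249, 0.1246]
tcp_rot: [179.9, 0.1, 100.9]
wrist_force: [2.6, -0.2, 5.2]
opening: 0.0298
grasp_force: 57.6
```

```bash
python3 st.py
```

```text
22.175 [ 0.5827 -0.0249  0.1246] [179.8861   0.0859 100.8619] [ 2.6482 -0.2148  5.1779] [ 0.1643 -0.6828  0.0228] q6 76.71457837269378 f tool xy -0.709956472188389 2.560314086904952 0.02977013574472951
```

>>> send_rows(targets="0 0 0 1.5 255;0 0 0 3 255;0 0 0 3 255")

```text
time: 22.55
ee_pos: [0.5826, -0.025, 0.1246]
tcp_rot: [179.9, 0.1, 97.9]
wrist_force: [2.2, 0.5, 4.8]
opening: 0.0297
grasp_force: 57.6
```

```bash
python3 st.py
```

```text
22.55 [ 0.5826 -0.025   0.1246] [179.8854   0.0839  97.8603] [2.2424 0.5157 4.8077] [ 0.1414 -0.7537  0.0282] q6 79.71637926892211 f tool xy 0.2041685208351931 2.2919036975214304 0.029668345024051683
```

Total 136°. I'll carry on in small steps.

>>> send_rows(targets="0 0 0 1.5 255;0 0 0 3 255;0 0 0 3 255")

```text
time: 22.92
ee_pos: [0.5826, -0.025, 0.1246]
tcp_rot: [179.9, 0.1, 94.9]
wrist_force: [3.5, 0.1, 5.0]
opening: 0.0298
grasp_force: 57.5
```

```bash
python3 st.py
```

```text
22.925 [ 0.5826 -0.025   0.1246] [179.88     0.0822  94.8594] [3.5337 0.0758 5.0156] [ 0.104  -0.7229 -0.0177] q6 82.7158297804089 f tool xy -0.2238437428195033 3.527462171208271 0.029819180726857346
```

>>> send_rows(targets="0 0 0 1.5 255;0 0 0 3 255;0 0 0 3 255")

```text
time: 23.3
ee_pos: [0.5828, -0.0252, 0.1246]
tcp_rot: [179.9, 0.1, 91.9]
wrist_force: [3.8, -1.2, 5.6]
opening: 0.0298
grasp_force: 57.4
```

```bash
python3 st.py
```

```text
23.3 [ 0.5828 -0.0252  0.1246] [179.8637   0.0967  91.8562] [ 3.7987 -1.2136  5.6166] [-0.1649 -0.7918  0.1032] q6 85.71290235119882 f tool xy -1.3360479880080243 3.7573637104851656 0.029825322413909502
```

>>> send_rows(targets="0 0 0 1 255;0 0 0 2 255;0 0 0 2 255")

```text
time: 23.68
ee_pos: [0.5828, -0.0252, 0.1246]
tcp_rot: [179.9, 0.1, 89.8]
wrist_force: [3.7, -1.5, 5.1]
opening: 0.0299
grasp_force: 57.4
```

```bash
python3 st.py
```

```text
23.675 [ 0.5828 -0.0252  0.1246] [179.8514   0.0991  89.8478] [ 3.6624 -1.534   5.0773] [-0.2444 -0.9742  0.0796] q6 87.71954960453868 f tool xy -1.524255600834556 3.6664941315713366 0.02988820141163762
```

>>> send_rows(targets="0 0 0 1 255;0 0 0 2 255;0 0 0 2 255")

```text
time: 24.05
ee_pos: [0.5829, -0.0252, 0.1246]
tcp_rot: [179.8, 0.1, 87.8]
wrist_force: [4.2, -1.9, 5.3]
opening: 0.0296
grasp_force: 57.3
```

```bash
python3 st.py
```

```text
24.05 [ 0.5829 -0.0252  0.1246] [179.8433   0.0939  87.8255] [ 4.1831 -1.8805  5.2606] [-0.3975 -1.1427  0.1412] q6 89.7402148408389 f tool xy -1.7204211607174196 4.251469134295398 0.029611367127692814
```

>>> send_rows(targets="0 0 0 1 255;0 0 0 2 255;0 0 0 2 255")

```text
time: 24.42
ee_pos: [0.5829, -0.0252, 0.1246]
tcp_rot: [179.8, 0.1, 85.8]
wrist_force: [4.9, -1.4, 4.7]
opening: 0.0299
grasp_force: 57.1
```

```bash
python3 st.py
```

```text
24.425 [ 0.5829 -0.0252  0.1246] [179.8324   0.0869  85.8111] [ 4.941  -1.4172  4.7341] [-0.4212 -1.3429  0.0806] q6 91.75625469504747 f tool xy -1.0525380120877397 5.031349699885073 0.029903490732990305
```

>>> send_rows(targets="0 0 0 1 255;0 0 0 2 255;0 0 0 2 255")

```text
time: 24.8
ee_pos: [0.5828, -0.0253, 0.1245]
tcp_rot: [179.9, 0.1, 83.8]
wrist_force: [4.1, -3.1, 5.4]
opening: 0.0296
grasp_force: 57.7
```

```bash
python3 st.py
```

```text
24.8 [ 0.5828 -0.0253  0.1245] [179.8507   0.0964  83.7933] [ 4.0545 -3.0625  5.4441] [-0.7493 -1.2466  0.1069] q6 93.76897600504223 f tool xy -2.606179338033118 4.361839778162331 0.02962248780833482
```

>>> send_rows(targets="0 0 0 1 255;0 0 0 2 255;0 0 0 2 255")

```text
time: 25.18
ee_pos: [0.5828, -0.0254, 0.1245]
tcp_rot: [179.8, 0.1, 81.8]
wrist_force: [4.9, -3.3, 5.2]
opening: 0.0291
grasp_force: 57.7
```

```bash
python3 st.py
```

```text
25.175 [ 0.5828 -0.0254  0.1245] [179.8448   0.1     81.8031] [ 4.8819 -3.3006  5.1767] [-0.8598 -1.2425  0.2253] q6 95.75842069741833 f tool xy -2.570853969508494 5.302643736304605 0.029063148703090007
```

>>> send_rows(targets="0 0 0 1 255;0 0 0 2 255;0 0 0 2 255")

```text
time: 25.55
ee_pos: [0.5827, -0.0253, 0.1246]
tcp_rot: [179.8, 0.1, 79.8]
wrist_force: [3.6, -2.9, 6.2]
opening: 0.0294
grasp_force: 58.1
```

```bash
python3 st.py; python3 - <<'E'
from h import *
a=camera("scene"); T=[]
for i in range(6):
    camera("top"); o=bot.get_obs(); T.append(np.r_[o["wrist_force"],o["torque"],o["joint_efforts"][5],o["opening"]*1000])
print(np.mean(T,0),np.std(T,0))
E
```

```text
25.55 [ 0.5827 -0.0253  0.1246] [179.8472   0.0957  79.8149] [ 3.6419 -2.9306  6.1559] [-0.8086 -1.1683  0.424 ] q6 97.75065392324842 f tool xy -2.2404478213217223 4.10269743567642 0.029393904194088917
[ 3.9442 -3.0259  5.469  -0.8136 -1.1071  0.3869  0.3742 29.2739] [0.4805 0.4851 0.5593 0.0211 0.0214 0.0212 0.0027 0.1445]
```

Joint-6 torque is rising steadily, 0.1 → 0.22 → 0.39 N m over the last steps, so the bolt is on its stop. The tip is still on the floor (z 0.1246). I'll unload the twist within the play, release and back off upward.

>>> send_rows(targets="0 0 0 -1.5 255;0 0 -0.3 -3 255;0 0 -0.3 -4 255;0 0 -0.3 -4 255;0 0 -0.3 -4 200;0 0 -0.3 -4 150;0 0 -0.3 -4 100;0 0 -0.3 -4 50;0 0 -0.3 -4 0;0 0 -0.3 -4 0;0 0 -0.3 -4 0;0 0 -0.3 -4 0;0 0 -0.3 -4 0")

```text
time: 27.52
ee_pos: [0.5819, -0.0244, 0.1241]
tcp_rot: [180.0, -0.0, 83.7]
wrist_force: [0.1, 0.1, 0.3]
opening: 0.0852
grasp_force: 0.0
```

```bash
python3 st.py
```

```text
27.525 [ 0.5819 -0.0244  0.1241] [179.9997  -0.0013  83.7406] [0.0669 0.0995 0.3368] [ 0.0183 -0.0352 -0.0014] q6 93.85894139532525 f tool xy 0.1062165518803754 0.05566563259381561 0.085212032597039
```

Free of contact. I'll rise, pull back clear of the views, and take a look.

>>> send_rows(targets="0 0 -8 0 0;0 0 -18 0 0;0 0 -30 0 0;0 0 -45 0 0;0 0 -60 0 0;0 0 -80 0 0;0 0 -100 0 0;0 0 -120 0 0;0 30 -125 0 0;0 70 -125 0 0;0 110 -125 0 0;0 150 -125 0 0;0 190 -125 0 0;0 220 -125 0 0;0 240 -125 0 0;0 240 -125 0 0")

```text
time: 29.52
ee_pos: [0.7962, -0.0491, 0.234]
tcp_rot: [178.2, -0.1, 83.7]
wrist_force: [-0.9, -0.8, 0.9]
opening: 0.0853
grasp_force: 0.0
```

```bash
python3 - <<'E'
from h import *
o=bot.get_obs(); print(o["ee_pos"],o["time"])
a=camera("scene");b=camera("top")
f=lambda im,x,y:cv2.convertScaleAbs(cv2.resize(im[y:y+120,x:x+90],(396,528),interpolation=cv2.INTER_CUBIC),alpha=2)
cv2.imwrite("pics/f.png",np.hstack([f(a,240,180),f(b,295,150)]))
print("expected grip top: ",proj("scene",[.582,-.025,.169]),proj("top",[.582,-.025,.169]))
E
```

```text
[ 0.7962 -0.0491  0.234 ] 29.525
expected grip top:  [284.3193 225.7725] [337.5882 200.3613]
```

View pics/f.png

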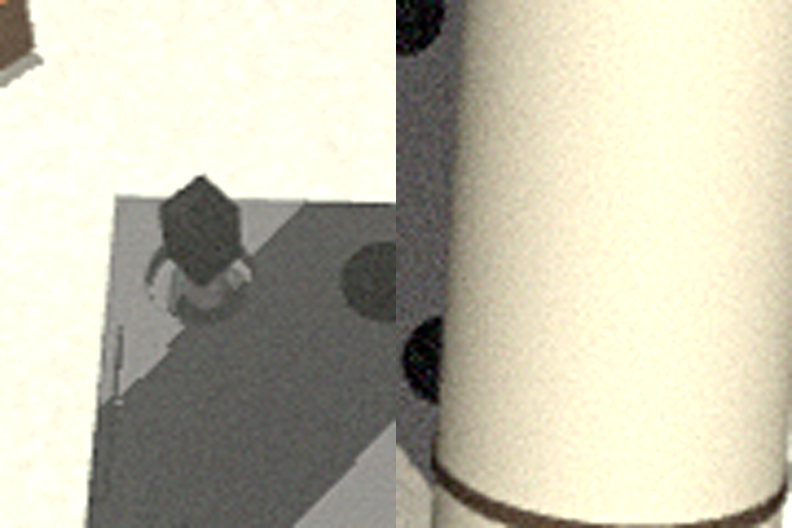

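The picture shows the key standing upright in the bolt. Its grip top is near scene px (285.5,226.6), against the (284.3,225.8) expected with the key fully home. The arm is clear of it, so I'm handing in.

```bash
python3 -c "
from workcell import bot,ticket
o=bot.get_obs();print(o['qd'],o['wrist_force']);print(ticket.job_done())"
```

```text
[ 0.14445349 -0.65473156  0.00220694 -0.01440281 -0.19948745  0.03526683] [-0.4312497   0.32138867  0.86276388]
the job is handed in; nothing more can be done
None
```

The castor bolt is turned clockwise to its stop, the key is left standing fully home in it with the gripper clear, and the job was handed in at about 29.5 s; contact forces I read stayed under about 10 N.

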